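Hang the lockout padlock on the sprung hook in the lockout cabinet

TASK

Hang the red lockout padlock from the bench on the free hook deep inside the low lockout cabinet: tilt it in under the header and roof, bring its bow over the hook's nose, press it down past the sprung wire keeper until the bow is seated and the keeper has shut above it, and let it hang freely. The hook may be clamped at any height in its slotted strip, so feel for it and stay gentle: pressing the padlock on the hook or cabinet with more than 10 N would bend them. Leave the blue padlock, oil bottle, adapter sleeve and spacer ring alone.

Things in the scene. Friction and masses are not known exactly. Their poses are not given: they have to be found in the camera images.
- cabinet: Grey sheet-steel lockout cabinet, fixed, 106 deep (x) x 190 wide (y) x 218 mm high, walls 3 mm. Origin: centre of its underside; x points into it (open front at x = -53 mm, back at +53), z up. Inner floor z = 7 mm, underside of the roof z = 215 mm. A header closes the front above z = 178 mm, a sill below 16 mm; 172 mm clear width. Hook strips stand on its back at y = +42 and -42 mm, one in use.
- strip_free: Slotted steel strip with the free hook, fixed in the cabinet. Origin: level with the cabinet's underside, straight below the bar of a hung bow; x into the cabinet (cabinet front at x = -70 mm, strip at +30), z up. The hook is clamped at a height that is not measured: the bar of a seated bow has its centre at x = 0, y = 0, z = 148 to 176 mm.
- hook_mid (a point): Point on the free hook's strip at x = 0, y = 0, z = 162 mm (mid-height of the hook's range; it does not follow the hook). The hook is a J of 5 mm wire in the x-z plane: its saddle supports the bar from below, it rises at 40 degrees behind it to the strip, and a nose is bent up in front: front of the nose at x = -11 mm, inner side at -4.5 mm, top 17.5 mm above the seated bar's centre.
- lock_red_centre (a point): Centre of the case of the red long-bow lockout padlock, which lies flat on the bench before the cabinet. x points to the bow, y across the case, z out of its label (up as it lies). Case 52 (x) x 40 (y) x 20 mm; all 0.14 to 0.22 kg. A tall press with a gauge (0.7 m high) stands close before the robot, right of here: keep elbow and forearm left of it, e.g. by leaning the tool.
- lock_red_bow (a point): Middle of the bow's bar (steel rod of 7 mm diameter), 111 mm from the case's centre along x; same axes. The bow is a rigid U, legs 26 mm apart centre to centre (19 mm clear), 81 mm clear inside from the case to the bar. Hung up, x points up and the label to the front or back.
- keeper (a joint): Angle (rad) of the free hook's brass wire keeper: 0 shut, 0.75 wide open. 10 mm wide, it pivots 17 mm behind and 31 mm above the seated bar's centre and slopes down to the nose, 14 mm above that centre. Its spring gives 0.3 N just open, 3 N when a bar passes. A bar pressed down close behind the nose (x = 0 to 3 mm) swings it down; it snaps shut above the bar 2 to 4 mm before the bar is seated.
- lock_blue_centre (a point): Centre of the case (52 x 40 x 20 mm) of the blue padlock that hangs loose on the other hook; leave it alone.
- bottle_oil: White oil bottle, 49 mm diameter, 152 mm tall, standing loose right of the cabinet; origin at the centre of its underside; leave it alone.
- adapter: Dark steel adapter sleeve, 35 mm diameter, 64 mm tall, standing loose right of the cabinet; origin at the centre of its underside; leave it alone.
- ring_spacer: Ground spacer ring, 38 mm diameter, 14 mm high, loose on the bench right of the cabinet; origin at the centre of its underside; leave it alone.

How it is judged (in metres and radians):
On the way:
1. the bow pushes the keeper open (value of joint keeper above 0.2 rad and contact force between lock_red and strip_free above 0.3 N), for 0.05 s.
At the end, for the whole second after the job is handed in: The red padlock hangs at rest on the free hook, upright within 0.2 rad, its bow seated in the hook (within about 10 mm of the hook's place in x and y, at one of the hook's possible heights), carried by the hook, and the keeper is shut (under 0.03 rad) (value of joint keeper below 0.03 rad and angle between lock_red_bow's own x axis and vertical below 0.2 rad and x of lock_red_bow in the frame of strip_free between -0.01 and 0.012 m and y of lock_red_bow in the frame of strip_free between -0.012 and 0.012 m and z of lock_red_bow in the frame of strip_free between 0.145 and 0.181 m and contact force between lock_red and strip_free above 0.5 N and angular speed of lock_red below 1 rad/s); the robot touches nothing.
It fails at once if the held padlock is pressed against the hook or its strip with more than 10 N (contact force between lock_red and strip_free above 10 N and contact force between the fingers and lock_red above 1 N).
It fails at once if the held padlock is pressed against the cabinet with more than 10 N (contact force between lock_red and cabinet above 10 N and contact force between the fingers and lock_red above 1 N).
It fails at once if the blue padlock is moved by more than 25 mm (distance of lock_blue_centre from where it was at the start of the episode above 0.025 m).
It fails at once if the oil bottle, the adapter or the spacer ring is moved by more than 25 mm (distance of any of bottle_oil, adapter, ring_spacer from where it was at the start of the episode above 0.025 m).
It also fails if it takes over 51 s, if anything falls off the work surface, if the arm or the gripper's body presses on something with over 40 N, if the wrist force passes 120 N, or if a joint passes its speed limit or range.

ROBOT

A 6-joint arm with a two-finger parallel gripper is mounted at the origin on a cart in front of the work surface, level with it; the furniture and walls round the work are solid. World frame = base frame: x ahead of the robot, y to its left, z up, the work surface at z = 0. Lengths are in mm, angles in rad, forces in N, time in s.
With the tool pointing down it reaches from about 275 to 825 mm from the base axis. Payload 5.2 kg.
Tool frame: the origin (TCP) lies at the very end of the fingers, on their centre line; the grasp point (between the pads) lies 19 mm behind it; z points along the fingers, y is the direction in which the jaws open and shut (so a half turn about z gives the same grasp; the last joint's range is limited). The gripper opens to 93 mm and grips with 3 to 60 N. Pads are 15 mm wide; open, the fingers measure 128 mm over their backs; the gripper's body (75 mm by 188 mm) begins 65 mm behind the grasp point.
Start: joints at [1.132, 0.259, 1.535, -0, 1.348, -0.203], TCP at [128.469, 534.79, 218.653] pointing down, gripper open.
Joint ranges: [-3.14, 3.14], [-0.91, 2.08], [0.19, 2.58], [-1.22, 4.36], [0.22, 2.71], [-3.12, 3.12]. Speed limits (rad/s): [2.57, 2.57, 3.14, 3.14, 3.14, 3.14].

INTERFACE

Orientations are given as [roll, pitch, yaw] about the fixed x, y, z axes, in that order (R = Rz(yaw) Ry(pitch) Rx(roll)).
In Python, from bench import robot gives the robot as it stands. The module is installed in compiled form; this text tells all that it offers. Calls block until the motion is done:
- robot.move_ptp(position, orientation): joint-space move of the TCP to a pose.
- robot.move_linear(position, ori=None, speed=150, f_stop=None): straight line of the TCP; ori=None keeps the orientation; speed is the mean speed in mm/s. With f_stop (N) it stops when the force on the tool has changed by that much, and returns True; else False.
- robot.move_j(angles): joint-space move.
- robot.move_gripper(opening): opening from 0.0 (shut) to 1.0 (fully open); the grip force is fixed at half the most; returns when the fingers have stopped.
- robot.sleep(seconds).
- robot.inverse_kinematics(position, orientation): joint angles nearest the present ones, or None.
- robot.get_image(name): name is "side" or "top" or "wrist"; returns a dict with "img" (400x640x3 uint8, blue, green, red), "fovy" (degrees; the focal length in pixels is half the picture's height over the tangent of half this angle, whatever the lens; pixels are square), "cx", "cy" (the principal point, pixels), "eye" and "orientation" of the camera in the world. Camera axes: x right, y down, z forward; pixel columns grow to the right and rows downward; lengths in mm; the calibration is good to about 2 mm. A picture is of the moment at which its call begins. There is no depth.
A pose or a line that the arm cannot do raises robot.MotionError and nothing moves.
- robot.hand_in(): hands the job in, once; it reports no verdict.
Readings, each from a call of its own:
- robot.current_t(): time.
- robot.current_qpos(): joint angles.
- robot.current_joint_vel(): joint speeds.
- robot.current_joint_efforts(): joint torques, N m.
- robot.current_tcp_pos(): TCP position.
- robot.current_eef_rot(): TCP orientation.
- robot.current_contact_force(): force on the tool from outside, world axes, zero at the start.
- robot.current_ft_torque(): the same for the moment, N m.
- robot.current_gripper_width(): opening from 0.0 (shut) to 1.0 (fully open).
Only numpy, scipy, OpenCV 4.12 (cv2) and the standard library are available. Lean on these libraries where they do the work, as an engineer would, in place of code of your own. Each camera call takes 0.05 s, during which the arm holds its last target.

## Working session

There is one attempt and no reset: what is moved stays moved. The work goes in short steps, each a Python script; the robot and the scene stay as the last script left them, time stands still between calls to the robot, and variables do not carry over. Pictures are saved under pics/ and viewed, and the job is handed in when it is done.

```bash
mkdir -p pics; python3 - <<'E'
from bench import robot
import cv2
for n in ["side","top","wrist"]:
    d=robot.get_image(n); cv2.imwrite(f"pics/{n}0.png",d["img"])
    print(n,d["fovy"],d["cx"],d["cy"],d["eye"],d["orientation"])
print(robot.current_t(),robot.current_tcp_pos(),robot.current_eef_rot(),robot.current_contact_force(),robot.current_gripper_width())
E
```

```text
side 55.423920566946755 316.38105650455674 202.21783360347186 [-132.22610698  554.6080163   629.33104934] [-2.17603714 -0.01759776 -2.00703893]
top 52.45494191016165 319.3153537234133 199.06902296132535 [129.09123255 445.71324598 879.18009177] [-2.64795218  0.01103469 -2.09217239]
wrist 61.687417296463416 314.7735918024214 197.85032435356663 [ 47.76909581 553.91593332 383.65139276] [2.84244285e+00 1.62950899e-03 1.33483033e+00]
0.15 [128.31887332 534.41940758 218.01706865] [-3.14024698e+00 -2.59446446e-04  2.90577803e+00] [-0.09731906 -0.02722087 -0.494538  ] 1.0016046132136622
```

View pics/side0.png

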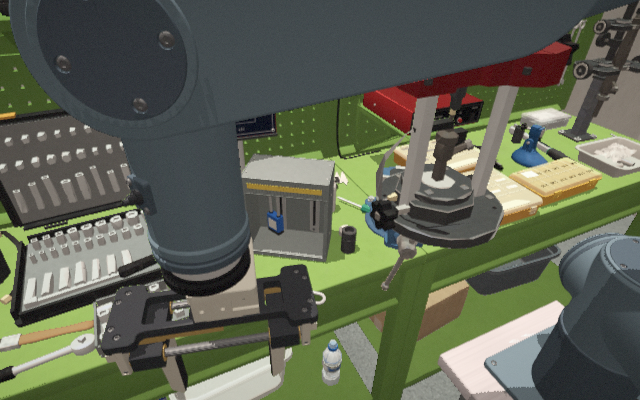

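View pics/top0.png

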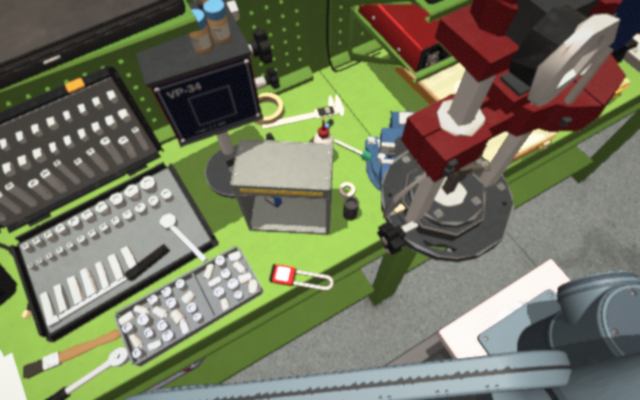

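View pics/wrist0.png

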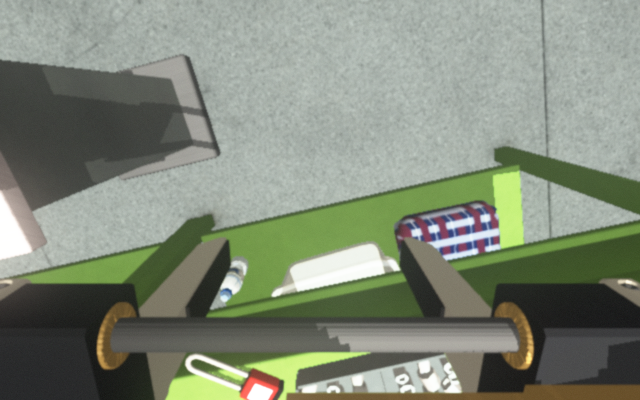

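```bash
cat > h.py <<'E'
import numpy as np, cv2
from scipy.spatial.transform import Rotation as R
def cam(d): 
    f=200/np.tan(np.radians(d["fovy"]/2)); return f,R.from_euler('xyz',d["orientation"]).as_matrix(),np.array(d["eye"])
def ray(d,u,v):
    f,M,e=cam(d); r=M@np.array([(u-d["cx"])/f,(v-d["cy"])/f,1]); return e,r
def onz(d,u,v,z):
    e,r=ray(d,u,v); return e+r*(z-e[2])/r[2]
def proj(d,P):
    f,M,e=cam(d); c=(np.atleast_2d(P)-e)@M; return np.c_[f*c[:,0]/c[:,2]+d["cx"],f*c[:,1]/c[:,2]+d["cy"]]
def crop(img,x0,x1,y0,y1,k,name):
    cv2.imwrite(name,cv2.resize(img[y0:y1,x0:x1],None,fx=k,fy=k,interpolation=cv2.INTER_CUBIC))
def E(M): return R.from_matrix(M).as_euler('xyz')
import pickle
E
python3 - <<'E'
from h import *
from bench import robot
ds={n:robot.get_image(n) for n in ["side","top","wrist"]}
pickle.dump(ds,open("d0.pkl","wb"))
crop(ds["top"]["img"],220,380,130,300,4.5 and 3.5,"pics/topc.png")
crop(ds["side"]["img"],230,370,140,270,5,"pics/sidec.png")
t=ds["top"]
for p in [(284,274),(332,283)]: print(onz(t,*p,10))
E
```

```text
[415.42880194 382.47798164  10.        ]
[344.70465932 300.93027466  10.        ]
```

View pics/topc.png

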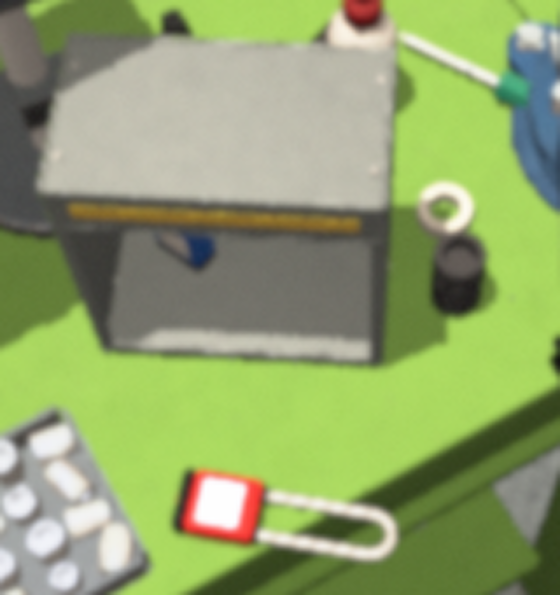

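View pics/sidec.png

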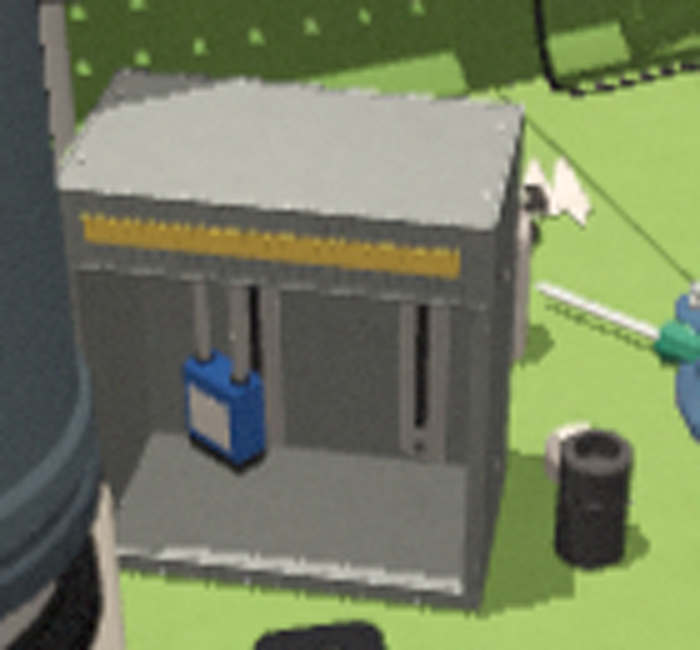

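```bash
cat > fit.py <<'E'
from h import *
from scipy.optimize import least_squares
ds=pickle.load(open("d0.pkl","rb")); T=ds["top"]; S=ds["side"]
t=lambda a,b:(220+a/3.5,130+b/3.5); s=lambda a,b:(230+a/5,140+b/5)
H=218
pts=[(T,(-53,95,H),t(38,190)),(T,(-53,-95,H),t(390,208)),(T,(53,-95,H),t(393,47)),(T,(53,95,H),t(70,37)),
(T,(-53,95,0),t(104,350)),(T,(-53,-95,0),t(381,364)),
(S,(-53,-95,H),s(502,230)),(S,(53,-95,H),s(524,103)),(S,(-53,95,H),s(60,188)),(S,(-53,-95,0),s(480,610))]
def tf(p,q): 
    c,n=np.cos(p[2]),np.sin(p[2]); return np.array([p[0]+c*q[0]-n*q[1],p[1]+n*q[0]+c*q[1],q[2]])
def res(p): return np.concatenate([proj(d,tf(p,q))[0]-np.array(u) for d,q,u in pts])
for y0 in [0.8,0,1.6]:
    r=least_squares(res,[540,450,y0],x_scale=[10,10,.1]); print(r.x,r.cost)
print(np.round(res(r.x).reshape(-1,2),1))
p=r.x
print("strip origin",tf(p,(17,-42,0)), "front check", tf(p,(-53,-42,0)))
L=[((-26,20,20),t(190,472)),((26,20,20),t(266,480)),((26,-20,20),t(250,543)),((-26,-20,20),t(180,530)),((114.5,0,10),t(397,532)),((0,0,20),t(220,503))]
def r2(p): return np.concatenate([proj(T,tf(p,q))[0]-np.array(u) for q,u in L])
for y0 in [-2,1]:
  r=least_squares(r2,[415,382,y0],x_scale=[10,10,.1]); print("red",r.x,r.cost); print(np.round(r2(r.x).reshape(-1,2),1))
E
python3 fit.py
```

```text
[544.94671072 295.36453953  -0.57661903] 8.667780946646346
[544.94671069 295.36453965  -0.57661903] 8.66778094664799
[544.94671071 295.36453948  -0.57661904] 8.667780946645792
[[ 0.   0.3]
 [-0.1 -0.5]
 [ 1.2 -0.6]
 [-0.8 -1.4]
 [-0.1  1.2]
 [ 1.1  0.9]
 [-0.1 -1.2]
 [ 0.6 -0.3]
 [-2.2 -0.9]
 [ 0.7  1.1]]
strip origin [536.29989687 250.88721255   0.        ] front check [477.6181469  289.05070584   0.        ]
red [412.83182853 385.51509153  -2.23113548] 5.749550055598064
[[-1.3 -0.8]
 [ 0.1 -0.1]
 [ 1.7 -0.4]
 [-2.   0.1]
 [ 1.4  0.5]
 [ 0.1  0.5]]
red [412.83182817 385.51509182  -2.23113545] 5.749550055601346
[[-1.3 -0.8]
 [ 0.1 -0.1]
 [ 1.7 -0.4]
 [-2.   0.1]
 [ 1.4  0.5]
 [ 0.1  0.5]]
```

```bash
cat > ik.py <<'E'
from h import *
from bench import robot
ds=pickle.load(open("d0.pkl","rb")); T=ds["top"]; S=ds["side"]
for u in [(447,205),(447,250),(390,235),(384,190),(512,205),(395,240)]: print("press",u,onz(T,*u,30)[:2])
for u in [(462,112),(440,140),(410,155),(405,140),(470,60),(600,60)]: print("press top",u,[onz(T,*u,z)[:2].round() for z in (400,600)])
rng=np.random.default_rng(0); data=[]
for i in range(300):
    r=rng.uniform(350,750);a=rng.uniform(-.5,1.6);z=rng.uniform(50,500)
    P=[r*np.cos(a),r*np.sin(a),z]; M=R.from_euler('zyx',[rng.uniform(-3,3),rng.uniform(-1,1),np.pi+rng.uniform(-1,1)])
    o=M.as_euler('xyz')
    q=robot.inverse_kinematics(P,o)
    if q is not None: data.append((P,M.as_matrix(),q))
print(len(data)); pickle.dump(data,open("ik.pkl","wb"))
for d in data[:3]: print(d)
E
python3 ik.py
```

```text
press (447, 205) [365.41980859 -24.95576815]
press (447, 250) [276.33898338  45.45720673]
press (390, 235) [369.44192027 134.00092836]
press (384, 190) [473.31145329  79.79548524]
press (512, 205) [ 289.0978727  -156.08465835]
press (395, 240) [353.745816   131.23594346]
press top (462, 112) [array([376.,  62.]), array([273., 222.])]
press top (440, 140) [array([352., 122.]), array([259., 257.])]
press top (410, 155) [array([352., 175.]), array([259., 288.])]
press top (405, 140) [array([377., 166.]), array([274., 283.])]
press top (470, 60) [array([455., -19.]), array([319., 175.])]
press top (600, 60) [array([ 348., -200.]), array([257.,  69.])]
258
([np.float64(603.4458185496221), np.float64(40.219983881731395), 68.4380857712876], array([[-0.78669657,  0.19315033,  0.58634585],
       [ 0.58017911,  0.55587685,  0.59530927],
       [-0.2109519 ,  0.80851338, -0.54936819]]), array([-0.69247635,  0.54617452,  2.13558266,  1.35788065,  1.01936153,
       -2.85097719]))
([np.float64(304.12194186773803), np.float64(508.6737421962237), 294.63124615944025], array([[-0.69583013, -0.40878194,  0.59052329],
       [-0.70294245,  0.21901566, -0.67668608],
       [ 0.1472832 , -0.88596245, -0.43974788]]), array([ 1.30979571,  0.72968758,  1.09206129, -0.93452719,  1.95678887,
       -1.21489727]))
([np.float64(630.0313921337158), np.float64(-288.5418121040272), 378.34495089347485], array([[-0.2740125 ,  0.69557197,  0.66415118],
       [ 0.94737419,  0.31408256,  0.06192165],
       [-0.16552734,  0.64616699, -0.74502948]]), array([-0.90334239,  0.12265359,  1.54336474,  0.66972004,  1.12446128,
       -1.43557718]))
```

```bash
cat > fk.py <<'E'
from h import *
def rx(a): return R.from_euler('x',a).as_matrix()
def ry(a): return R.from_euler('y',a).as_matrix()
def rz(a): return R.from_euler('z',a).as_matrix()
def fk(q,p,s4=1,s6=1,full=False):
    a1,d1,h,a2x,d2,a2,a3x,d3,a3,a5,d5,d6,z1,z6=p
    M=rz(q[0]+z1);P=np.array([0,0,0.])
    P=P+M@np.array([a1,d1,h]); js=[P]; M=M@ry(q[1])
    P=P+M@np.array([a2x,d2,a2]); js.append(P); M=M@ry(q[2])
    P=P+M@np.array([a3x,d3,a3]); js.append(P); M=M@rz(s4*q[3])@ry(q[4])
    P=P+M@np.array([a5,d5,0]); M=M@rz(s6*q[5]+z6); P=P+M@np.array([0,0,d6]); js.append(P)
    return (P,M,js) if full else (P,M)
if __name__=="__main__":
    from scipy.optimize import least_squares
    data=pickle.load(open("ik.pkl","rb"))[:80]; best=None
    for s4 in(1,-1):
      for s6 in (1,-1):
        for z6 in (0,1.57,3.14,-1.57):
         for z1 in (0,.2):
          def res(p):
            o=[]
            for P,M,q in data:
                a,b=fk(q,p,s4,s6); o+=list(a-np.array(P))+list(200*(b-M).ravel())
            return o
          r=least_squares(res,[0,0,150,0,0,450,0,0,400,0,0,250,z1,z6],x_scale=[50]*12+[.5,.5],max_nfev=60)
          if best is None or r.cost<best[0]: best=(r.cost,s4,s6,r.x)
          if r.cost<1: break
    print(best[0],best[1:3],best[3].round(3)); pickle.dump(best[1:],open("fk.pkl","wb"))
E
python3 fk.py
```

```text
5.71135760017968e-24 (1, 1) [  0.    -15.713 221.7     0.    101.252 534.4    60.2    25.26  425.9
   0.      0.    366.857   0.      1.571]
```

```bash
cat > geo.py <<'E'
from fk import *
s4,s6,PF=pickle.load(open("fk.pkl","rb"))
CAB=[544.95,295.36,-0.5766]; RED=[412.8,385.5,-2.231]
GX=8.; GD=0.   # grasp point: +GX along lock x from case centre, GD outward(+lock z)
def tool_from_lock(Pbar,ML,sy,gx=None,gd=None):
    """Pbar world of bar, ML lock rotation -> TCP pose. tool z=-lock z, tool y=sy*lock y"""
    gx=GX if gx is None else gx; gd=GD if gd is None else gd
    MT=np.c_[np.cross(sy*ML[:,1],-ML[:,2]),sy*ML[:,1],-ML[:,2]]
    P=np.array(Pbar)-111*ML[:,0]+gx*ML[:,0]+gd*ML[:,2]+19*MT[:,2]
    return P,MT
def cabR(): return rz(CAB[2])
def strip(q,org=None):
    o=np.array([CAB[0],CAB[1],0])+cabR()@np.array([17,-42,0]) if org is None else np.array(org)
    return o+cabR()@np.array(q,float)
def lockR(theta,yaw=0,roll=0): # in world; theta: bow leans into cabinet
    base=np.array([[0,0,-1],[0,1,0],[1,0,0.]])  # cols: up, y, -x
    return cabR()@rz(yaw)@rx(roll)@ry(theta)@base
E
cat > t1.py <<'E'
from geo import *
from bench import robot
def show(n,P,M):
    q=robot.inverse_kinematics(list(P),list(E(M)))
    if q is None: print(n,"none",P.round()); return
    js=fk(q,PF,s4,s6,True)[2]; print(n,P.round(),np.round(q,2),"elbow",js[1].round(),"wrist",js[2].round())
MR=rz(RED[2]); bar=np.array([RED[0],RED[1],10])+111*MR[:,0]
for sy in(1,-1): show(f"grasp{sy}",*tool_from_lock(bar,MR,sy))
for th in (0,10,20,30,45):
  for yaw in (0,-15,-30):
   for sy in(1,-1):
    show(f"hang th{th} yaw{yaw} {sy}",*tool_from_lock(strip([0,0,165]),lockR(np.radians(th),np.radians(yaw)),sy))
E
python3 t1.py
```

```text
grasp1 [408. 379.  -9.] [ 0.55  0.52  1.77 -0.    0.85  1.21] elbow [183. 212. 685.] wrist [408. 379. 358.]
grasp-1 [408. 379.  -9.] [ 0.55  0.52  1.77 -0.    0.85 -1.93] elbow [183. 212. 685.] wrist [408. 379. 358.]
hang th0 yaw0 1 none [552. 241.  62.]
hang th0 yaw0 -1 none [552. 241.  62.]
hang th0 yaw-15 1 none [549. 237.  62.]
hang th0 yaw-15 -1 none [549. 237.  62.]
hang th0 yaw-30 1 none [545. 234.  62.]
hang th0 yaw-30 -1 none [545. 234.  62.]
hang th10 yaw0 1 none [537. 250.  60.]
hang th10 yaw0 -1 none [537. 250.  60.]
hang th10 yaw-15 1 none [537. 250.  60.]
hang th10 yaw-15 -1 none [537. 250.  60.]
hang th10 yaw-30 1 [537. 250.  60.] [ 0.83  1.03  1.45 -1.18  1.65  0.95] elbow [246. 396. 496.] wrist [373. 572. 124.]
hang th10 yaw-30 -1 [537. 250.  60.] [ 0.83  1.03  1.45 -1.18  1.65 -2.19] elbow [246. 396. 496.] wrist [373. 572. 124.]
hang th20 yaw0 1 none [522. 260.  62.]
hang th20 yaw0 -1 none [522. 260.  62.]
hang th20 yaw-15 1 none [525. 264.  62.]
hang th20 yaw-15 -1 none [525. 264.  62.]
hang th20 yaw-30 1 [528. 266.  62.] [ 0.83  0.93  1.46 -1.07  1.55  0.88] elbow
[... 984 characters left out ...]
 295.  79.] [ 0.8   0.59  1.71 -0.9   1.12  0.59] elbow [146. 272. 666.] wrist [323. 488. 338.]
hang th45 yaw-15 -1 [497. 295.  79.] [ 0.8   0.59  1.71 -0.9   1.12 -2.55] elbow [146. 272. 666.] wrist [323. 488. 338.]
hang th45 yaw-30 1 [509. 304.  79.] [ 0.77  0.69  1.49 -0.77  1.33  0.64] elbow [185. 299. 633.] wrist [392. 535. 338.]
hang th45 yaw-30 -1 [509. 304.  79.] [ 0.77  0.69  1.49 -0.77  1.33 -2.5 ] elbow [185. 299. 633.] wrist [392. 535. 338.]t1.py:12: UserWarning: Gimbal lock detected. Setting third angle to zero since it is not possible to uniquely determine all angles.
  show(f"hang th{th} yaw{yaw} {sy}",*tool_from_lock(strip([0,0,165]),lockR(np.radians(th),np.radians(yaw)),sy))
```

```bash
cat > look.py <<'E'
from geo import *
from bench import robot
ds=pickle.load(open("d0.pkl","rb")); W=ds["wrist"]
q=robot.current_qpos(); P,M=fk(q,PF,s4,s6); print(P,robot.current_tcp_pos())
f,MC,e=cam(W); ct=M.T@(e-P); Mct=M.T@MC; print("cam in tool",ct.round(1)); print(Mct.round(3))
pickle.dump((ct,Mct),open("cam.pkl","wb"))
hook=strip([0,0,162]); out=[]
for pitch in (0,10,20,30,40):
 for yaw in (-40,-30,-20,-10,0):
  for sy in (1,-1):
   for dist in (60,100,140,180):
    for dz in (-60,-30,0,30,60):
     for dy in (-40,0,40):
      MT0=lockR(np.radians(pitch),np.radians(yaw)); MT=np.c_[np.cross(sy*MT0[:,1],-MT0[:,2]),sy*MT0[:,1],-MT0[:,2]]
      P=hook+cabR()@np.array([-70-dist+50,dy,dz])  # TCP
      C=P+MT@ct; Mc=MT@Mct
      c=(hook-C)@Mc; u=f*c[0]/c[2]+W["cx"]; v=f*c[1]/c[2]+W["cy"]
      if not(120<u<520 and 60<v<340): continue
      # line of sight under header
      cs=cabR().T@(C-strip([0,0,0])); 
      if cs[0]>-90: continue
      t=(-70-cs[0])/(0-cs[0]); zz=cs[2]+t*(178-cs[2])
      if zz>172 or C[2]<60 or (P[2]<40): continue
      out.append((abs(u-320)+abs(v-250)+np.linalg.norm(hook-C)*.8,pitch,yaw,sy,dist,dz,dy,u,v,cs,P,MT))
out.sort(key=lambda o:o[0]); n=0
for o in out:
    qq=robot.inverse_kinematics(list(o[10]),list(E(o[11])))
    if qq is None: continue
    js=fk(qq,PF,s4,s6,True)[2]
    print(o[1:7],round(o[7]),round(o[8]),"cam",o[9].round(),"tcp",o[10].round(),np.round(qq,2),"el",js[1].round(),"wr",js[2].round()); n+=1
    if n>12: break
E
python3 look.py 2>/dev/null
```

```text
[128.37121018 534.65549462 218.37902073] [128.37121018 534.65549462 218.37902073]
cam in tool [ 8.290e+01 -1.000e-01 -1.656e+02]
[[-0.    -0.955 -0.295]
 [ 1.    -0.    -0.   ]
 [ 0.    -0.295  0.955]]
(20, -30, 1, 60, 0, 40) 322 241 cam [-239.  132.  141.] tcp [491. 328. 162.] [ 0.93  0.83  1.35 -1.02  1.72  0.74] el [167. 368. 581.] wr [335. 635. 287.]
(20, -10, 1, 60, 0, 0) 333 242 cam [-261.   32.  141.] tcp [469. 294. 162.] [ 0.99  0.65  1.76 -1.22  1.42  0.85] el [108. 318. 646.] wr [217. 530. 287.]
(10, -30, 1, 60, -30, 40) 322 257 cam [-234.  129.   79.] tcp [491. 328. 132.] [ 0.95  0.97  1.33 -1.11  1.8   0.82] el [186. 409. 524.] wr [327. 650. 196.]
(20, -20, 1, 60, 0, 40) 302 241 cam [-253.  103.  141.] tcp [491. 328. 162.] [ 0.96  0.76  1.5  -1.1   1.58  0.76] el [141. 353. 607.] wr [284. 603. 287.]
(20, -20, 1, 60, 0, 0) 351 242 cam [-253.   63.  141.] tcp [469. 294. 162.] [ 0.96  0.72  1.62 -1.1   1.55  0.81] el [130. 337. 625.] wr [262. 570. 287.]
(10, -30, 1, 60, 0, 40) 322 222 cam [-234.  129.  109.] tcp [491. 328. 162.] [ 0.95  0.93  1.33 -1.12  1.82  0.79] el [179.
[... 425 characters left out ...]
0.91  1.03  1.17 -1.04  1.93  0.78] el [215. 415. 495.] wr [386. 674. 196.]
(20, -30, 1, 60, -30, 40) 322 278 cam [-239.  132.  111.] tcp [491. 328. 132.] [ 0.93  0.87  1.36 -1.01  1.69  0.78] el [176. 379. 565.] wr [335. 635. 257.]
(10, -20, 1, 60, -30, 0) 350 263 cam [-247.   61.   79.] tcp [469. 294. 132.] [ 0.99  0.87  1.6  -1.19  1.64  0.94] el [153. 388. 567.] wr [252. 583. 196.]
(10, -20, 1, 100, -30, 40) 319 245 cam [-287.  101.   79.] tcp [458. 350. 132.] [ 1.05  0.92  1.47 -1.16  1.71  0.88] el [138. 410. 547.] wr [240. 639. 196.]
(20, -30, 1, 60, 0, 0) 368 243 cam [-239.   92.  141.] tcp [469. 294. 162.] [ 0.93  0.78  1.47 -1.01  1.68  0.79] el [157. 352. 602.] wr [313. 602. 287.]
```

```bash
python3 - <<'E' 2>/dev/null
from geo import *
from bench import robot
MT0=lockR(np.radians(20),np.radians(-20)); MT=np.c_[np.cross(MT0[:,1],-MT0[:,2]),MT0[:,1],-MT0[:,2]]
P=strip([-92,15,158])
t=robot.current_t(); robot.move_ptp(list(P),list(E(MT))); print(robot.current_t()-t, robot.current_tcp_pos()-P)
d=robot.get_image("wrist"); pickle.dump(d,open("d1.pkl","wb")); cv2.imwrite("pics/w1.png",d["img"])
print(proj(d,[strip([0,0,z]) for z in (148,162,176)]))
C=lambda x,y,z:np.array([CAB[0],CAB[1],0])+cabR()@np.array([x,y,z],float)
print(proj(d,[C(-53,-86,16),C(-53,86,16),C(-53,-86,178),C(-53,86,178)]).round())
E
```

```text
1.4667 [-0.17443126  0.37736904  0.38299961]
[[335.98869866 227.80411215]
 [336.04629831 244.91898934]
 [336.10419484 262.12207757]]
[[246.  39.]
 [535. -21.]
 [243. 276.]
 [546. 298.]]
```

View pics/w1.png

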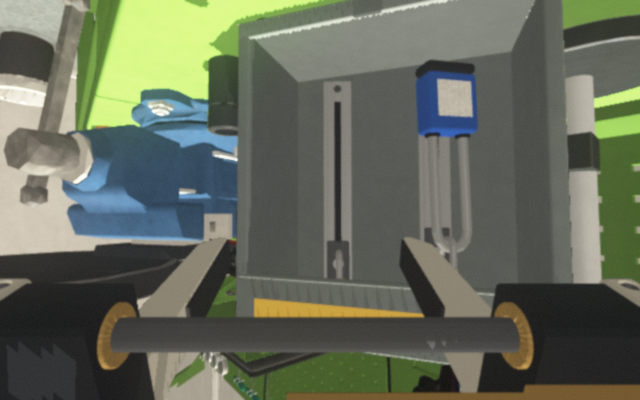

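```bash
python3 - <<'E' 2>/dev/null
from geo import *
d=pickle.load(open("d1.pkl","rb"))
crop(d["img"],300,380,220,290,8,"pics/w1c.png")
crop(d["img"],225,385,10,110,5,"pics/w1d.png")
print("strip x=30 pts",proj(d,[strip([30,0,z]) for z in (40,100,148,176)]).round(1))
for zs in (148,162,176): print(zs,"nose top",proj(d,[strip([-8,0,zs+17.5])]).round(1),"nose front bottom",proj(d,[strip([-8,0,zs-4])]).round(1), "pivot",proj(d,[strip([17,0,zs+31])]).round(1))
E
```

```text
strip x=30 pts [[344.8 109.2]
 [345.1 173.9]
 [345.3 226.6]
 [345.5 257.7]]
148 nose top [[333.2 250.2]] nose front bottom [[333.1 223.2]] pivot [[341.7 263. ]]
162 nose top [[333.3 267.9]] nose front bottom [[333.2 240.7]] pivot [[341.7 279.4]]
176 nose top [[333.3 285.7]] nose front bottom [[333.3 258.4]] pivot [[341.8 295.8]]
```

View pics/w1c.png

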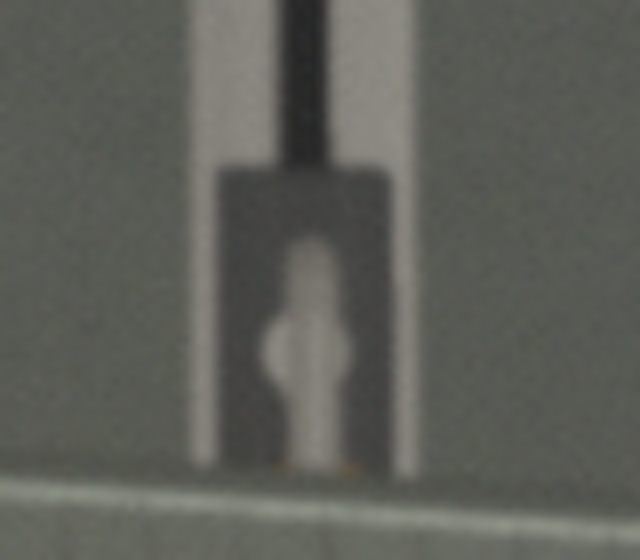

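View pics/w1d.png

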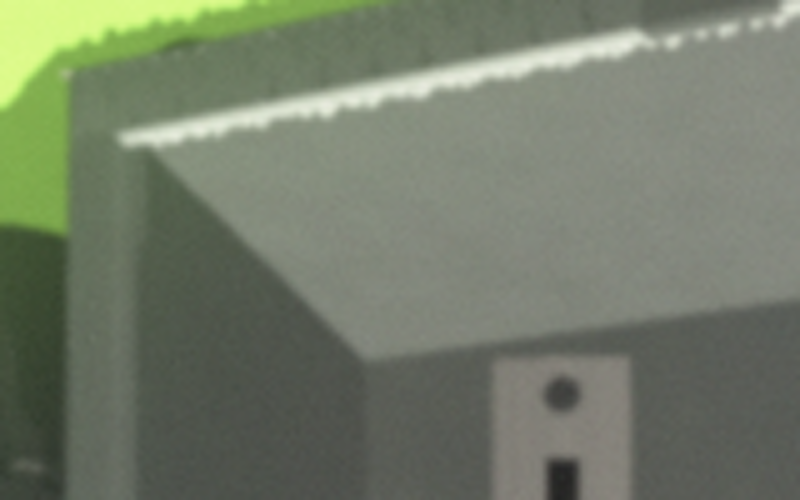

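```bash
python3 - <<'E' 2>/dev/null
from geo import *
d=pickle.load(open("d1.pkl","rb"))
print(d["eye"],d["orientation"])
C=lambda x,y,z:np.array([CAB[0],CAB[1],0])+cabR()@np.array([x,y,z],float)
ns=["openRlow","openLlow","openRhi","outRlow","backRfloor","backLfloor","stripRfoot","blueStrip foot"]
pr=proj(d,[C(-53,-86,16),C(-53,86,16),C(-53,-86,178),C(-53,-95,0),C(50,-92,7),C(50,92,7),C(47,-42,7),C(47,42,7)])
for n,p in zip(ns,pr): print(n,p.round(1))
img=d["img"].copy()
for p in pr: cv2.circle(img,tuple(int(v) for v in p.round()),3,(0,0,255),1)
crop(img,220,600,0,300,2,"pics/w1e.png")
E
```

```text
[356.13627648 461.28822217 137.28915885] [ 1.62128107e+00 -1.79855047e-04  6.45084623e-01]
openRlow [245.6  39.1]
openLlow [535.3 -20.6]
openRhi [243.1 275.9]
outRlow [234.7  19.2]
backRfloor [296.3  82.7]
backLfloor [508.1  51.6]
stripRfoot [344.6  74.2]
blueStrip foot [441.3  59.9]
```

View pics/w1e.png

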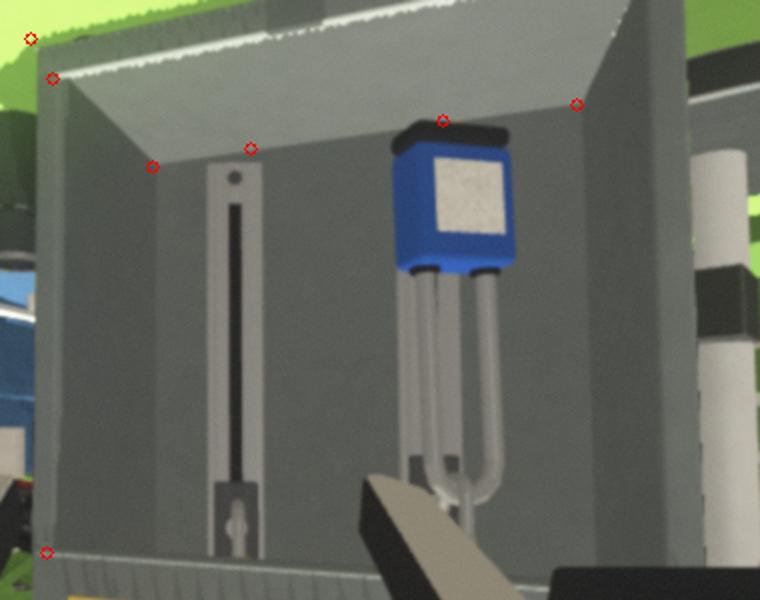

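```bash
cat > fit2.py <<'E'
import runpy,io,contextlib
with contextlib.redirect_stdout(io.StringIO()): g=runpy.run_path("fit.py")
from geo import *
from scipy.optimize import least_squares
d=pickle.load(open("d1.pkl","rb")); tf=g["tf"]
w=[((-53,-86,16),(252.5,38.5)),((-53,-86,178),(246,277)),((-53,-95,0),(239,23)),((50,-92,7),(298.5,81.5)),((50,92,7),(511.5,52))]
def rw(p): return np.concatenate([proj(d,tf(p,q))[0]-np.array(u) for q,u in w])
p0=[545,295,-.577]
for nm,f in (("wrist",rw),("all",lambda p:np.r_[g["res"](p)*1.0,rw(p)*.6])):
    r=least_squares(f,p0,x_scale=[10,10,.1]); print(nm,r.x,r.cost); print(rw(r.x).reshape(-1,2).round(1)); 
    if nm=="all": print(g["res"](r.x).reshape(-1,2).round(1))
    for y in(-42,42): print("strip foot/top",proj(d,[tf(r.x,(47,y,14)),tf(r.x,(47,y,150))]).round(1), "nose",proj(d,[tf(r.x,(9,y,166)),tf(r.x,(9,y,180))]).round(1))
E
python3 fit2.py 2>/dev/null
```

```text
wrist [547.87274238 296.36032785  -0.57472116] 12.311238433746759
[[-2.4  1.5]
 [ 1.8 -1.4]
 [ 0.2 -2.8]
 [ 0.9  1.6]
 [-0.2  0.1]]
strip foot/top [[347.8  82. ]
 [348.6 228.8]] nose [[336.9 250.7]
 [336.9 268.3]]
strip foot/top [[444.7  68.5]
 [447.9 230.2]] nose [[449.9 255. ]
 [450.3 274.8]]
all [546.82221704 295.9377941   -0.57166668] 18.20631997055496
[[-4.1  1.5]
 [ 0.  -1.4]
 [-1.4 -2.8]
 [ 0.1  1.6]
 [-1.1 -0.3]]
[[-0.6 -0.1]
 [-0.7 -1.4]
 [ 0.4 -1.3]
 [-1.6 -1.7]
 [-0.6  0.9]
 [ 0.6  0.2]
 [-0.7 -1.7]
 [-0.1 -0.7]
 [-2.6 -1.1]
 [ 0.3  0.6]]
strip foot/top [[346.9  81.9]
 [347.6 228.8]] nose [[335.6 250.7]
 [335.7 268.4]]
strip foot/top [[443.7  68.2]
 [446.9 230.2]] nose [[448.6 255.1]
 [449.  274.9]]
```

```bash
python3 - <<'E' 2>/dev/null
from geo import *
CAB=[546.8,295.9,-.5735]
import geo; geo.CAB=CAB
ds=pickle.load(open("d0.pkl","rb")); S=ds["side"]; d=pickle.load(open("d1.pkl","rb"))
C=lambda x,y,z:np.array([CAB[0],CAB[1],0])+cabR()@np.array([x,y,z],float)
print("side pred foot",((proj(S,[C(47,-42,14),C(47,-51,14),C(47,-42,80),C(47,-51,80),C(47,42,80),C(47,33,80),C(50,-92,7),C(50,92,7)])-[230,140])*5).round())
# wrist: y of strip from column at plane x=47
for u,v,x in [(337.5,90,47),(338,200,47),(337.9,270,47),(339.1,260,9),(339.1,260,6),(435,200,47),(452,260,9)]:
    e,r=ray(d,u,v); a=cabR().T@(e-C(0,0,0)); b=cabR().T@r; t=(x-a[0])/b[0]; print(u,v,x,(a+b*t).round(1))
E
```

```text
side pred foot [[402. 448.]
 [420. 449.]
 [403. 344.]
 [421. 345.]
 [237. 328.]
 [255. 329.]
 [499. 464.]
 [151. 429.]]
337.5 90 47 [ 47.  -50.9  20.5]
338 200 47 [ 47.  -50.8 123.7]
337.9 270 47 [ 47.  -51.2 187.6]
339.1 260 9 [  9.  -39.1 173.2]
339.1 260 6 [  6.  -38.2 172.8]
435 200 47 [ 47.   33.3 125. ]
452 260 9 [  9.   44.2 169.4]
```

```bash
cat > geo2.py <<'E'
from fk import *
s4,s6,PF=pickle.load(open("fk.pkl","rb"))
CAB=np.array([546.8,295.9,-.5735]); SY=-0.31
RED=[412.8,385.5,-2.231]
CO=np.array([CAB[0],CAB[1],0]); CR=rz(CAB[2])
HO=CO+CR@np.array([17,-42,0]); HR=CR@rz(SY)   # hook/strip frame
BASE=np.array([[0,0,-1],[0,1,0],[1,0,0.]])
def lockR(th,yaw=0): return HR@rz(yaw)@ry(th)@BASE
def tool(Pbar,ML,a,tx,tz,sy=1):
    z=ML@np.array([-np.sin(a),0,-np.cos(a)]); y=sy*ML[:,1]
    M=np.c_[np.cross(y,z),y,z]
    return np.array(Pbar)+ML@np.array([tx-111,0,tz]),M
def hook(q): return HO+HR@np.array(q,float)
g=np.linspace(-1,1,9)
BODY=np.array([(x*37.5,y*94,z) for x in g for y in g for z in (-84,-110,-140)])
def bodyclear(P,M):
    """min clearance of body box w.r.t. cabinet front frame (crude): penetrating pts deeper than front & not in opening"""
    b=((P+BODY@M.T)-CO)@CR
    ins=b[:,0]>-56
    op=np.minimum.reduce([86-b[:,1],b[:,1]+86,178-b[:,2],b[:,2]-16])
    far=np.maximum.reduce([b[:,1]-95,-95-b[:,1],b[:,2]-218])
    c=np.where(ins,np.maximum(op,far),50)
    return c.min(), b[:,0].max(), (P+BODY@M.T)[:,2].min()
E
cat > scan.py <<'E'
from geo2 import *
from bench import robot
for a in (0,10,20):
 ar=np.radians(a); tz=-7.5+7.5*np.sin(ar)
 for th in (15,20,25,30,35):
  for yaw in (0,-5,-10):
   row=[]
   for z in (150,176,202):
    P,M=tool(hook([1,0,z]),lockR(np.radians(th),np.radians(yaw)),ar,8,tz)
    q=robot.inverse_kinematics(list(P),list(E(M)))
    c=bodyclear(P,M)
    if q is None: row.append("none"); continue
    js=fk(q,PF,s4,s6,True)[2]
    row.append((np.round(q,2).tolist(),"el",js[1][:2].round().tolist(),"wr",js[2].round().tolist(),"clr",np.round(c,0).tolist()))
   if row[0]!="none" and row[2]!="none": print(a,th,yaw); [print("   ",r) for r in row[::2]]
E
python3 scan.py 2>/dev/null
```

```text
0 15 -5
    ([0.87, 0.97, 1.55, -1.2, 1.51, 0.97], 'el', [219.0, 391.0], 'wr', [328.0, 559.0, 144.0], 'clr', [-4.0, -29.0, 34.0])
    ([0.87, 0.88, 1.57, -1.2, 1.54, 0.91], 'el', [201.0, 370.0], 'wr', [328.0, 559.0, 196.0], 'clr', [-4.0, -29.0, 86.0])
0 15 -10
    ([0.85, 0.99, 1.47, -1.14, 1.57, 0.94], 'el', [230.0, 394.0], 'wr', [356.0, 576.0, 144.0], 'clr', [-4.0, -19.0, 34.0])
    ([0.85, 0.91, 1.48, -1.15, 1.6, 0.87], 'el', [213.0, 375.0], 'wr', [356.0, 576.0, 196.0], 'clr', [-4.0, -19.0, 86.0])
0 20 0
    ([0.88, 0.89, 1.65, -1.22, 1.39, 0.96], 'el', [198.0, 373.0], 'wr', [302.0, 539.0, 176.0], 'clr', [6.0, -43.0, 44.0])
    ([0.88, 0.8, 1.65, -1.2, 1.42, 0.89], 'el', [178.0, 349.0], 'wr', [302.0, 539.0, 228.0], 'clr', [6.0, -43.0, 96.0])
0 20 -5
    ([0.87, 0.91, 1.56, -1.15, 1.45, 0.93], 'el', [208.0, 378.0], 'wr', [328.0, 558.0, 176.0], 'clr', [-4.0, -33.0, 44.0])
    ([0.87, 0.83, 1.57, -1.14, 1.49, 0.86], 'el', [190.0, 356.0], 'wr', [328.0, 558.0, 228.0], 'clr', [-4.0, -33.0, 96.0])
0 20 -10
    ([0.85, 0.94, 1.48, -1.09, 1.52, 0.9], 'el', [220.0, 382.0], 'wr', [356.0, 576
[... 9399 characters left out ...]
0], 'wr', [371.0, 456.0, 363.0], 'clr', [-16.0, -22.0, 110.0])
    ([0.7, 0.49, 1.65, -0.69, 1.12, 0.36], 'el', [136.0, 226.0], 'wr', [371.0, 456.0, 415.0], 'clr', [-18.0, -22.0, 162.0])
20 35 -5
    ([0.7, 0.59, 1.63, -0.69, 1.11, 0.47], 'el', [172.0, 255.0], 'wr', [389.0, 470.0, 363.0], 'clr', [-19.0, -13.0, 110.0])
    ([0.7, 0.52, 1.59, -0.66, 1.19, 0.4], 'el', [149.0, 236.0], 'wr', [389.0, 470.0, 415.0], 'clr', [-18.0, -13.0, 162.0])
20 35 -10
    ([0.69, 0.62, 1.57, -0.66, 1.17, 0.51], 'el', [183.0, 263.0], 'wr', [409.0, 482.0, 363.0], 'clr', [-19.0, -2.0, 110.0])
    ([0.69, 0.55, 1.53, -0.64, 1.25, 0.44], 'el', [162.0, 245.0], 'wr', [409.0, 482.0, 415.0], 'clr', [-18.0, -2.0, 162.0])
```

```bash
python3 - <<'E' 2>/dev/null
from geo2 import *
from bench import robot
M0=R.from_euler('xyz',robot.current_eef_rot()).as_matrix(); p=robot.current_tcp_pos()
robot.move_linear(list(np.array(p)-90*M0[:,2]),speed=250)
MR=rz(RED[2]); bar=np.array([RED[0],RED[1],10])+111*MR[:,0]
P,M=tool(bar,MR,0,0,-7.5); P[2]=170
robot.move_ptp(list(P),list(E(M))); print(robot.current_t(),robot.current_tcp_pos()-P, np.round(robot.current_qpos(),2))
d=robot.get_image("wrist"); pickle.dump(d,open("d2.pkl","wb")); cv2.imwrite("pics/w2.png",d["img"])
print(robot.current_contact_force())
q=lambda v: P*0+np.array([RED[0],RED[1],0])+MR@np.array(v,float)
print(proj(d,[q((-26,20,20)),q((26,20,20)),q((26,-20,20)),q((-26,-20,20)),q((114.5,0,10)),q((107.5,0,10))]).round(1))
E
```

```text
3.2917 [-0.6513676  -1.53309493 -1.07424448] [ 0.55  0.32  1.57 -0.    1.25  1.21]
[-0.55813965 -0.7343358  -0.70406362]
[[335.8 154.4]
 [334.8 206.5]
 [294.5 206.5]
 [293.5 154.4]
 [314.6 279.7]
 [314.6 274.1]]
```

View pics/w2.png

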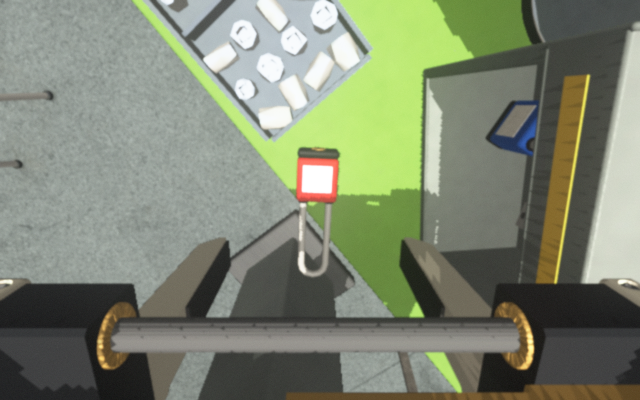

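```bash
python3 - <<'E' 2>/dev/null
from geo2 import *
d=pickle.load(open("d2.pkl","rb"))
crop(d["img"],270,360,140,285,5.5 and 4,"pics/w2c.png")
E
```

```text
(no output)
```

View pics/w2c.png

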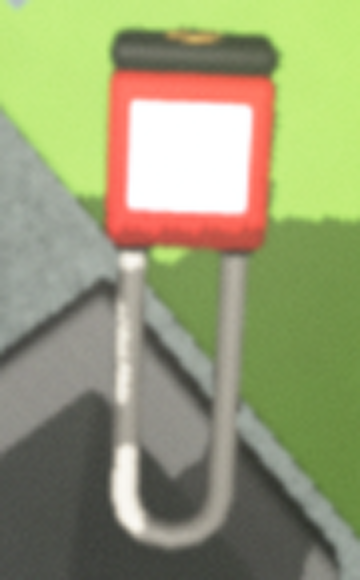

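```bash
python3 - <<'E' 2>/dev/null
from geo2 import *
from scipy.optimize import least_squares
d=pickle.load(open("d2.pkl","rb")); c=lambda a,b:(270+a/4,140+b/4)
# lines: (lock pt, px, use u?,use v?)
L=[((-25,20,13),c(275,50),1,0),((-25,-20,13),c(112,50),1,0),((20,20,18),c(270,215),1,0),((20,-20,18),c(105,215),1,0),((-26,0,3),c(193,33),0,1),((114.5,0,10),c(172,549),0,1),((26,0,20),c(186,222),0,1),
((50,13,10),c(232,320),1,0),((50,-13,10),c(128,320),1,0),((90,13,10),c(221,460),1,0),((90,-13,10),c(124,460),1,0)]
def tf(p,q): return np.array([p[0],p[1],0])+rz(p[2])@np.array(q,float)
def res(p):
    o=[]
    for q,u,a,b in L:
        e=proj(d,tf(p,q))[0]-np.array(u)
        if a:o.append(e[0])
        if b:o.append(e[1])
    return np.array(o)
r=least_squares(res,RED,x_scale=[10,10,.1]); print(r.x,r.cost,res(r.x).round(1), rz(RED[2]).T@(np.r_[r.x[:2],0]-np.r_[RED[:2],0]))
E
```

```text
[418.61418195 388.62906584  -2.27671756] 21.43699086168781 [ 0.7 -0.2 -0.8 -0.1 -2.9 -2.5  5.1 -0.4  0.5  0.2  0.2] [-6.03725527  2.673446    0.        ]
```

```bash
python3 - <<'E' 2>/dev/null
from geo2 import *
from scipy.optimize import least_squares
d=pickle.load(open("d2.pkl","rb")); c=lambda a,b:(270+a/4,140+b/4)
L=[((-25,20,13),c(275,50),1,0),((-25,-20,13),c(112,50),1,0),((20,20,18),c(270,215),1,0),((20,-20,18),c(105,215),1,0),((-26,0,3),c(193,33),0,1),((114.5,0,10),c(172,549),0,1),((26,0,19),c(186,247),0,1),
((50,13,10),c(232,320),1,0),((50,-13,10),c(128,320),1,0),((90,13,10),c(221,460),1,0),((90,-13,10),c(124,460),1,0)]
def tf(p,q): return np.array([p[0],p[1],0])+rz(p[2])@np.array(q,float)
def res(p):
    o=[]
    for q,u,a,b in L:
        e=proj(d,tf(p,q))[0]-np.array(u)
        if a:o.append(e[0])
        if b:o.append(e[1])
    return np.array(o)
r=least_squares(res,RED,x_scale=[10,10,.1]); print(r.x,r.cost,res(r.x).round(1), rz(RED[2]).T@(np.r_[r.x[:2],0]-np.r_[RED[:2],0]))
E
sed -i 's/^RED=.*/RED=[417.0,386.9,-2.277]/' geo2.py
```

```text
[417.1294196  386.70533959  -2.27684014] 1.5267836578217964 [ 0.6 -0.1 -0.9 -0.  -0.5 -0.5  0.9 -0.5  0.5  0.1  0.2] [-3.60719504  2.68045921  0.        ]
```

```bash
python3 - <<'E' 2>/dev/null
from geo2 import *
from bench import robot
MR=rz(RED[2]); bar=np.array([RED[0],RED[1],10])+111*MR[:,0]
P,M=tool(bar,MR,0,0,-6.5)
Pa=P.copy();Pa[2]=80
robot.move_linear(list(Pa),list(E(M)),speed=150)
print(robot.move_linear(list(P),speed=60,f_stop=8), robot.current_tcp_pos()-P, robot.current_contact_force())
robot.move_gripper(0.0)
print("w",robot.current_gripper_width(),robot.current_tcp_pos(),robot.current_contact_force())
pickle.dump((np.array(robot.current_tcp_pos()),robot.current_eef_rot()),open("grasp.pkl","wb"))
P2=P.copy();P2[2]+=60
robot.move_linear(list(P2),speed=100); print(robot.current_t(),robot.current_gripper_width(),robot.current_contact_force())
for n in("wrist","top"):
    d=robot.get_image(n); pickle.dump(d,open(f"d3{n}.pkl","wb")); cv2.imwrite(f"pics/{n}3.png",d["img"])
E
```

```text
False [0.30924839 0.20381421 0.4241797 ] [ 0.13132936  0.48349225 -0.07338921]
w 0.430051048105274 [417.00908151 386.88662952   3.48361494] [-0.24975978  0.47016593  0.14548319]
7.1417 0.4258767342188516 [-0.17126397 -0.37669422 -1.453285  ]
```

View pics/wrist3.png

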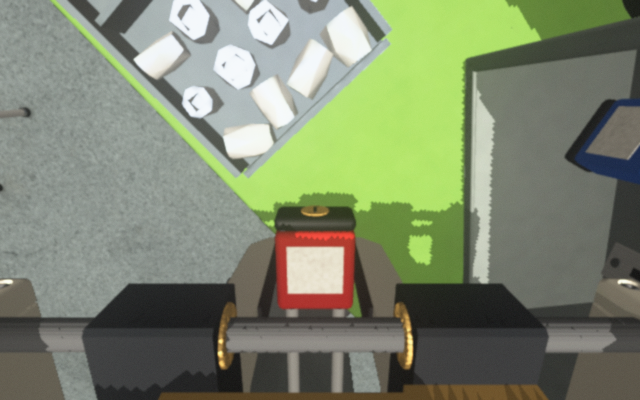

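```bash
cat > plan.py <<'E'
from geo2 import *
from bench import robot
TH=np.radians(25); TZ=-6.5
def pose(x,y,z,th=TH,yaw=0): return tool(hook([x,y,z]),lockR(th,yaw),0,0,TZ)
LK=np.array([(x,y,z) for x in (-26,0,26,70,114.5) for y in (-38,0,38) for z in (-10,10)])  # lock+fingers, lock frame
def chk(q):
    P,M,js=fk(q,PF,s4,s6,True)
    ML=np.c_[-M[:,0],M[:,1],-M[:,2]]
    c=P-ML@np.array([0,0,TZ]); w=np.vstack([c+LK@ML.T,P+BODY@M.T])
    b=(w-CO)@CR
    d=np.maximum.reduce([-53-b[:,0],np.abs(b[:,1])-95,b[:,2]-218])  # outside-of-cabinet distance
    return d.min().round(), w[:,2].min().round(), js[1].round(), js[2].round()
if __name__=="__main__":
    q0=np.array(robot.current_qpos())
    P,M=pose(-110,0,165); q1=robot.inverse_kinematics(list(P),list(E(M))); print(q0.round(2),np.round(q1,2))
    via=np.array(q0)
    p=np.array(robot.current_tcp_pos()); 
    for s in np.linspace(0,1,9): print("direct",chk(q0+s*(q1-q0)))
    for back,up in ((60,140),(100,140),(120,100)):
        pv=p+CR@np.array([-back,0,up]); qv=robot.inverse_kinematics(list(pv),list(robot.current_eef_rot()))
        print(back,up,None if qv is None else np.round(qv,2)); 
        if qv is None: continue
        for s in np.linspace(0,1,9): print("  via",chk(qv+s*(q1-qv)))
    for x,z in ((-110,165),(-60,165),(-30,165),(-30,203),(0,203),(0,150)):
        P,M=pose(x,0,z); qq=robot.inverse_kinematics(list(P),list(E(M))); 
        C=P+M@np.array([83,0,-166]); print(x,z,None if qq is None else np.round(qq,2),np.round(bodyclear(P,M)),"cam",C.round())
E
python3 plan.py 2>/dev/null
```

```text
[ 0.55  0.44  1.69 -0.    1.02  1.26] [ 1.05  0.87  1.51 -1.02  1.49  0.87]
direct (np.float64(7.0), np.float64(59.0), array([149., 192., 705.]), array([417., 387., 429.]))
direct (np.float64(19.0), np.float64(34.0), array([158., 216., 692.]), array([406., 422., 406.]))
direct (np.float64(20.0), np.float64(15.0), array([163., 241., 678.]), array([391., 456., 382.]))
direct (np.float64(23.0), np.float64(4.0), array([166., 267., 663.]), array([372., 489., 356.]))
direct (np.float64(15.0), np.float64(-0.0), array([165., 293., 646.]), array([350., 520., 330.]))
direct (np.float64(-2.0), np.float64(1.0), array([161., 320., 628.]), array([325., 550., 303.]))
direct (np.float64(-10.0), np.float64(9.0), array([154., 346., 609.]), array([297., 578., 275.]))
direct (np.float64(-4.0), np.float64(21.0), array([143., 372., 588.]), array([266., 603., 246.]))
direct (np.float64(13.0), np.float64(37.0), array([129., 396., 567.]), array([232., 625., 217.]))
60 140 [0.65 0.28 1.54 0.   1.32 1.36]
  via (np.float64(68.0), np.float64(199.0), array([ 66., 158., 735.]), array([367., 419., 569.]))
  via (n
[... 2409 characters left out ...]
  via (np.float64(11.0), np.float64(36.0), array([130., 370., 595.]), array([251., 612., 260.]))
  via (np.float64(13.0), np.float64(37.0), array([129., 396., 567.]), array([232., 625., 217.]))
-110 165 [ 1.05  0.87  1.51 -1.02  1.49  0.87] [  50. -156.   63.] cam [325. 512.  57.]
-60 165 [ 0.98  0.84  1.58 -1.07  1.42  0.88] [  50. -108.   63.] cam [356. 473.  57.]
-30 165 [ 0.93  0.83  1.62 -1.11  1.38  0.89] [ 50. -79.  63.] cam [376. 450.  57.]
-30 203 [ 0.93  0.77  1.62 -1.1   1.41  0.83] [ 50. -79. 101.] cam [376. 450.  95.]
0 203 [ 0.88  0.76  1.65 -1.14  1.37  0.83] [  6. -51. 101.] cam [395. 427.  95.]
0 150 [ 0.88  0.84  1.65 -1.15  1.34  0.92] [  6. -51.  48.] cam [395. 427.  42.]
```

```bash
python3 - <<'E' 2>/dev/null
from plan import *
p=np.array(robot.current_tcp_pos()); e=list(robot.current_eef_rot())
robot.move_linear(list(p+CR@np.array([-100,0,140])),speed=250)
P,M=pose(-120,0,180); robot.move_ptp(list(P),list(E(M)))
P,M=pose(-105,0,167); robot.move_linear(list(P),list(E(M)),speed=120)
print(robot.current_t(),robot.current_tcp_pos()-P,robot.current_contact_force(),robot.current_gripper_width())
for n in("wrist","top","side"):
    d=robot.get_image(n); pickle.dump(d,open(f"d4{n}.pkl","wb")); cv2.imwrite(f"pics/{n}4.png",d["img"])
d=pickle.load(open("d4wrist.pkl","rb"))
print(proj(d,[hook([-105,0,167]),hook([0,0,167]),hook([0,0,148])]).round())
E
```

```text
9.3417 [ 0.78595793 -1.14885718  0.97425247] [-0.25128336 -1.03688379 -1.54933079] 0.42600384118099544
[[316. 418.]
 [316. 360.]
 [316. 339.]]
```

View pics/wrist4.png

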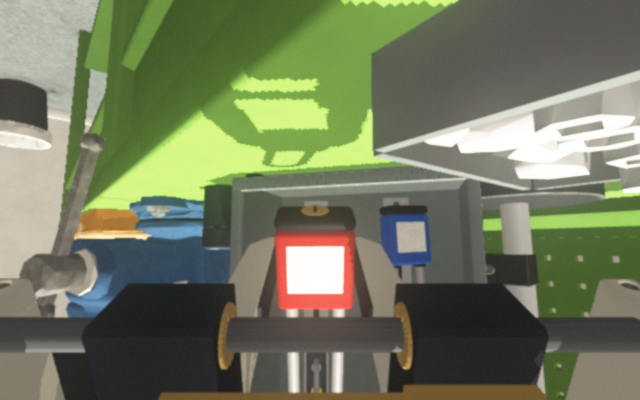

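View pics/top4.png

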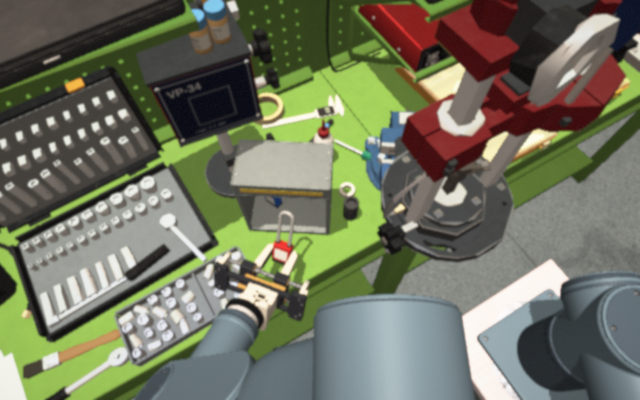

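View pics/side4.png

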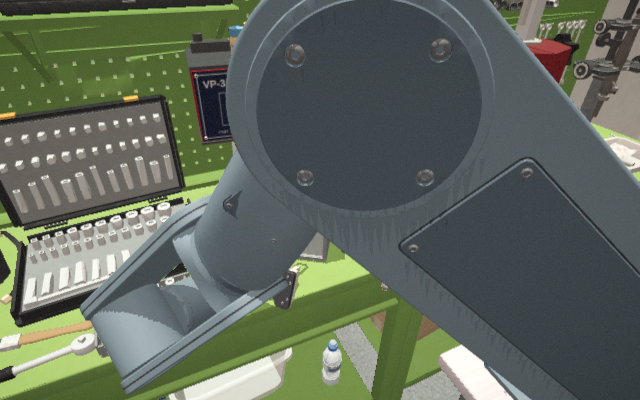

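```bash
python3 - <<'E' 2>/dev/null
from geo2 import *
d=pickle.load(open("d4wrist.pkl","rb")); crop(d["img"],270,365,300,400,6,"pics/w4c.png")
t=pickle.load(open("d4top.pkl","rb")); crop(t["img"],220,350,130,300,3.5,"pics/t4c.png")
print("bar in top",((proj(t,[hook([-105,0,167]),hook([-105,13,167]),hook([-105,-13,167])])-[220,130])*3.5).round())
E
```

```text
bar in top [[232. 289.]
 [211. 282.]
 [254. 297.]]
```

View pics/w4c.png

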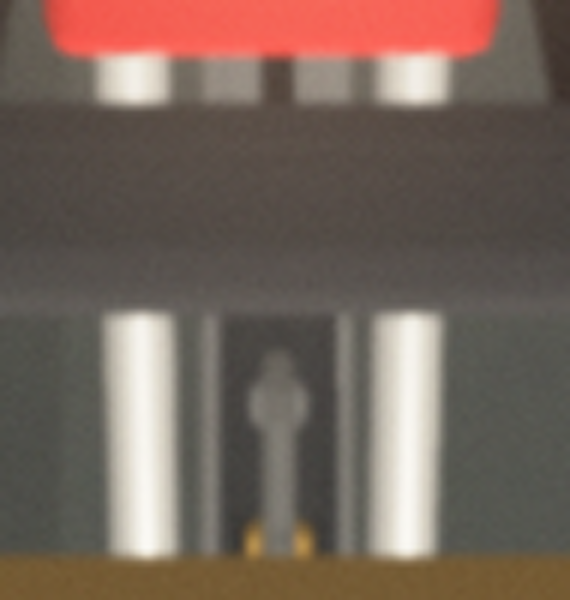

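View pics/t4c.png

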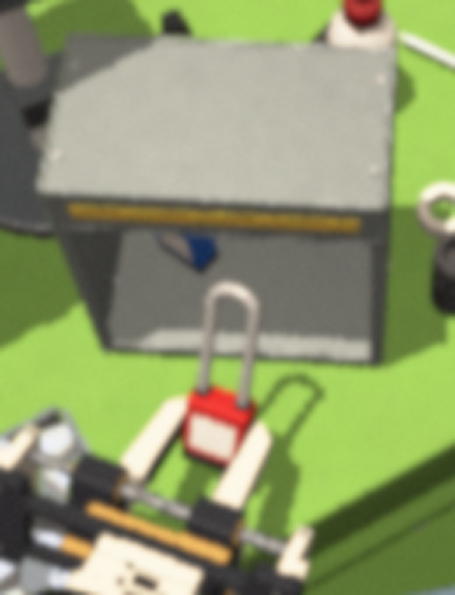

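```bash
python3 - <<'E' 2>/dev/null
from plan import *
Y=0.7
def barpos():
    P=np.array(robot.current_tcp_pos()); M=R.from_euler('xyz',robot.current_eef_rot()).as_matrix()
    ML=np.c_[-M[:,0],M[:,1],-M[:,2]]; return HR.T@(P+ML@np.array([111,0,-TZ])-HO)
for x,z,s in ((-42,167,70),(-42,180,50)):
    P,M=pose(x,Y,z); print(robot.move_linear(list(P),list(E(M)),speed=s,f_stop=4),barpos().round(2))
robot.sleep(.3)
f0=np.array(robot.current_contact_force()); print(f0,barpos().round(2))
P,M=pose(-8,Y,180); 
r=robot.move_linear(list(P),list(E(M)),speed=15,f_stop=1.5)
print(r,barpos().round(2),HR.T@(np.array(robot.current_contact_force())-f0),robot.current_t())
E
```

```text
False [-42.24   0.82 166.97]
False [-42.26   0.89 180.55]
[-0.20614652  0.29325894 -1.41532092] [-41.95   0.63 179.81]
True [-13.23   0.57 179.14] [-1.69484082  0.10810523  1.12613493] 12.9417
```

```bash
cat >> plan.py <<'E'
def barpos():
    P=np.array(robot.current_tcp_pos()); M=R.from_euler('xyz',robot.current_eef_rot()).as_matrix()
    ML=np.c_[-M[:,0],M[:,1],-M[:,2]]; return HR.T@(P+ML@np.array([111,0,-TZ])-HO)
def go(x,y,z,s,f=None):
    P,M=pose(x,y,z); return robot.move_linear(list(P),list(E(M)),speed=s,f_stop=f)
def F(): return HR.T@np.array(robot.current_contact_force())
E
python3 - <<'E' 2>/dev/null
from plan import *
Y=0.7
print(go(-22,Y,179,40),barpos().round(2),F().round(2))
print(go(-22,Y,203.5,50,4),barpos().round(2))
robot.sleep(.2); f0=F(); print(f0.round(2))
r=go(2.5,Y,203.5,20,1.5); print(r,barpos().round(2),(F()-f0).round(2))
if not r:
    robot.sleep(.2); f0=F(); r=go(2.5,Y,185,12,1.0); print(r,barpos().round(2),(F()-f0).round(2),robot.current_t())
E
```

```text
False [-22.45   0.81 178.74] [ 0.49  0.43 -1.51]
False [-21.97   0.64 203.68]
[ 0.08 -0.55 -1.27]
False [  2.39   0.74 203.49] [-0.75  0.66  0.22]
True [  2.5    0.57 200.07] [-0.03 -0.13  0.74] 16.275
```

```bash
python3 - <<'E' 2>/dev/null
from plan import *
Y=0.7; f0=np.array([-.6,.1,-1.2])
z=198.5
while z>168:
    r=go(2.3,Y,z,10,3.5); df=F()-f0; b=barpos(); print(z,r,b.round(2),df.round(2),np.linalg.norm(df).round(2))
    if r or np.linalg.norm(df)>5: break
    z-=1.5
print(robot.current_t())
E
```

```text
198.5 False [  2.26   0.7  198.38] [ 0.15 -0.09  1.15] 1.17
197.0 False [  2.21   0.75 196.85] [-0.79 -0.19  1.57] 1.77
195.5 False [  2.27   0.75 195.45] [-0.38  0.09  2.41] 2.44
194.0 False [  2.25   0.72 193.91] [-1.17  0.07  2.09] 2.4
192.5 False [  2.23   0.74 192.36] [-1.57  0.23  1.14] 1.95
191.0 False [  2.27   0.71 190.84] [-1.72  0.18  1.71] 2.43
189.5 False [  2.28   0.71 189.35] [-1.02  0.28  1.24] 1.63
188.0 False [  2.26   0.71 187.83] [-0.63  0.31  1.79] 1.93
186.5 False [  2.25   0.7  186.33] [-0.65 -0.03  3.29] 3.35
185.0 False [  2.31   0.68 184.76] [-2.2  -0.09  1.83] 2.86
183.5 False [  2.27   0.67 183.3 ] [-2.13  1.05  1.5 ] 2.81
182.0 False [  2.25   0.64 181.62] [-2.21  0.68  1.27] 2.64
180.5 False [  2.2    0.64 179.87] [-2.59 -0.41 -0.51] 2.68
179.0 False [  2.58   0.48 178.8 ] [ 1.07  0.54 -0.55] 1.32
177.5 False [  2.49   0.59 177.44] [ 0.49 -0.12 -0.3 ] 0.59
176.0 False [  2.32   0.67 175.93] [ 0.28  0.83 -0.37] 0.95
174.5 False [  2.37   0.8  174.9 ] [0.96 0.16 0.93] 1.34
173.0 True [  2.64   0.76 174.64] [0.43 0.45 4.19] 4.24
21.5667
```

```bash
python3 - <<'E' 2>/dev/null
from plan import *
print(go(2.3,.7,175.3,10),barpos().round(2),F().round(2))
d=robot.get_image("wrist"); cv2.imwrite("pics/w5.png",d["img"]); crop(d["img"],230,410,200,400,3,"pics/w5c.png")
f0=F(); r=go(2.3,.7,183,10,1.5); print("up",r,barpos().round(2),(F()-f0).round(2),robot.current_t())
E
```

```text
False [  2.26   0.7  175.02] [0.51 0.89 0.23]
up True [  2.28   0.42 174.9 ] [ 1.05 -0.27 -0.33] 22.2
```

View pics/w5c.png

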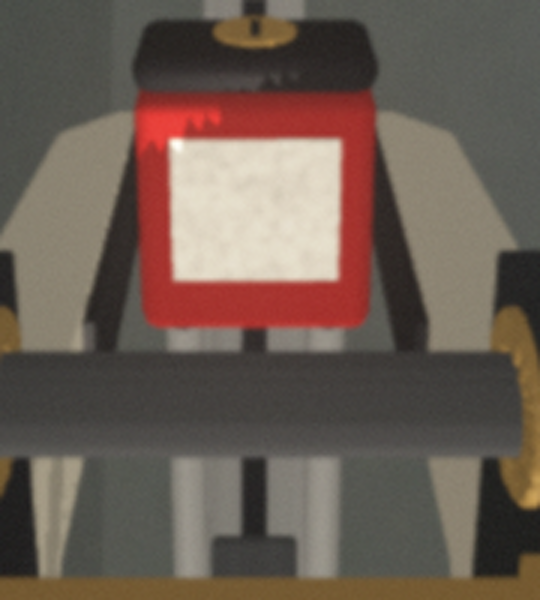

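```bash
python3 - <<'E' 2>/dev/null
from plan import *
go(2.3,.7,175.6,10);robot.sleep(.2); print(barpos().round(2),F().round(2))
for z in (176.5,177.5,178.5,179.5,180.5,181.5):
    r=go(2.3,.7,z,8,4); robot.sleep(.1); print(z,r,barpos().round(2),F().round(2))
    if r or F()[2]<-4.5: break
print(robot.current_t())
E
```

```text
[  2.29   0.61 175.29] [-0.49 -0.9  -1.41]
176.5 False [  2.3    0.67 176.5 ] [ 0.1  0.1 -1.2]
177.5 False [  2.3    0.71 177.52] [ 0.54 -0.91 -1.37]
178.5 False [  2.3   0.7 178.5] [-0.47 -0.4  -1.1 ]
179.5 False [  2.31   0.7  179.5 ] [ 0.51  0.53 -1.01]
180.5 False [  2.28   0.68 180.5 ] [-0.37  0.5  -1.64]
181.5 False [  2.29   0.69 181.52] [-0.5   0.74 -1.46]
24.9
```

```bash
python3 - <<'E' 2>/dev/null
from plan import *
for z in (182.5,183.5,184.5,185.5,186.5,187.5):
    r=go(2.3,.7,z,8,3); robot.sleep(.05); print(z,r,barpos().round(2),F().round(2))
    if r or F()[2]<-3: break
print(robot.current_t())
E
```

```text
182.5 False [  2.29   0.71 182.53] [ 0.32  0.15 -1.1 ]
183.5 False [  2.3    0.7  183.56] [ 0.62 -0.02 -1.64]
184.5 False [  2.3    0.69 184.55] [ 0.01 -0.13 -2.18]
185.5 False [  2.29   0.72 185.54] [-0.6   0.22 -1.33]
186.5 False [  2.3    0.71 186.54] [ 0.52  0.22 -2.93]
187.5 False [  2.28   0.71 187.56] [-0.12  0.46 -1.69]
26.85
```

```bash
python3 - <<'E' 2>/dev/null
from plan import *
for z in (188.5,189.5,190.5,191.5):
    r=go(2.3,.7,z,8,3); robot.sleep(.1); print(z,r,barpos().round(2),F().round(2))
    if r or F()[2]<-3.5: break
print(robot.current_t())
E
```

```text
188.5 False [  2.31   0.7  188.52] [ 1.1   0.54 -1.34]
189.5 False [  2.33   0.66 189.41] [ 0.77 -0.78 -1.54]
190.5 False [  2.31   0.64 190.27] [ 0.96  0.62 -4.15]
27.975
```

```bash
python3 - <<'E' 2>/dev/null
from plan import *
go(2.0,.7,176.5,25,5); robot.sleep(.1); print(barpos().round(2),F().round(2))
P,M=pose(1.5,.7,175.6,np.radians(21.5))
q=robot.inverse_kinematics(list(P),list(E(M))); print(q is not None and np.round(q,2))
r=robot.move_linear(list(P),list(E(M)),speed=10,f_stop=4); robot.sleep(.2); print(r,barpos().round(2),F().round(2),robot.current_t())
d=robot.get_image("wrist"); crop(d["img"],200,440,150,400,2.4,"pics/w6c.png")
E
```

```text
[  2.     0.76 176.64] [ 0.14 -0.04 -2.06]
[ 0.88  0.84  1.65 -1.19  1.39  0.92]
False [  1.49   0.73 175.69] [ 0.09 -0.49 -0.97] 29.8
```

```bash
python3 - <<'E' 2>/dev/null
from plan import *
robot.move_gripper(0.55); print(robot.current_gripper_width(),robot.current_t(),F().round(2))
robot.sleep(.5)
P=np.array(robot.current_tcp_pos()); M=R.from_euler('xyz',robot.current_eef_rot()).as_matrix()
print(robot.move_linear(list(P-40*M[:,2]),speed=50,f_stop=5),F().round(2))
P=np.array(robot.current_tcp_pos())
print(robot.move_linear(list(P-70*M[:,2]),speed=120,f_stop=6),F().round(2),robot.current_t())
d=robot.get_image("wrist"); cv2.imwrite("pics/w7.png",d["img"])
E
```

```text
0.550616364617379 30.3083 [0.51 0.04 0.13]
False [-0.16 -0.43  0.57]
False [-0.12  0.61 -0.26] 32.4917
```

View pics/w7.png

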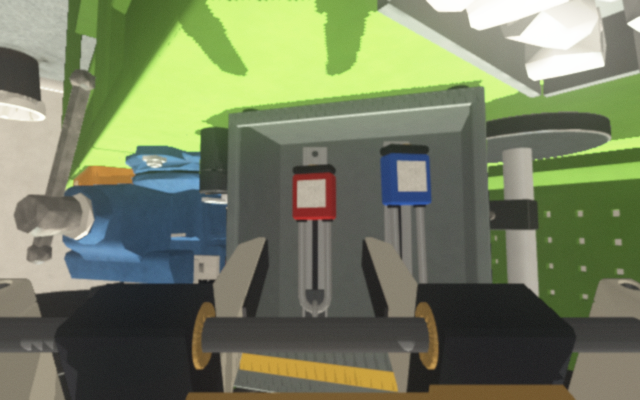

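```bash
python3 - <<'E' 2>/dev/null
from plan import *
robot.sleep(2.0)
d=robot.get_image("wrist"); d2=None
robot.sleep(.4); d2=robot.get_image("wrist")
print(np.abs(d["img"].astype(int)-d2["img"])[150:310,280:350].mean(), robot.current_t())
crop(d2["img"],280,440,140,320,3.3,"pics/w8c.png")
E
```

```text
1.4835416666666668 35.0417
```

View pics/w8c.png

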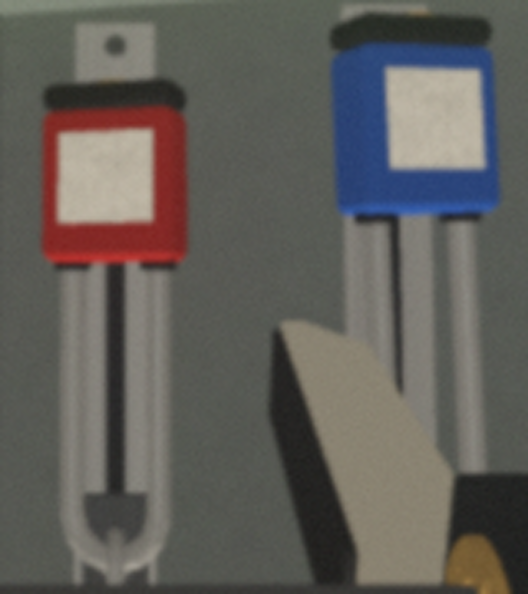

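```bash
python3 - <<'E'
from bench import robot
robot.hand_in(); print(robot.current_t())
E
```

```text
the job is handed in; nothing more can be done
the job is handed in; nothing more can be done
```

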